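# Dial in the code by feel and open the test set's socket shutter

### The job

Unlock the relay test set and slide the aluminium shutter over its sockets fully open, towards the front. The dials carry no numbers and count from a hidden stop: wind each dial anticlockwise (seen from above) until you feel it stop, then turn it clockwise by its code, counted in the white marks, ten to a full turn - red dial two marks, blue dial four marks. Leave the screwdriver, tape roll and terminal block where they lie.

Things in the scene. Friction and masses are not known exactly. Their poses are not given: they have to be found in the camera images.
- test_set: White relay test set, a fixed box 250 (x) x 330 (y) x 90 mm high, flat level top. Origin: centre of its underside, on the bench; its front looks to its own -x. On top: red dial (left, +y) and blue dial (right, -y) at the rear, shutter at the front between two rails 8 mm high along x, 64 mm either side of the middle. Ten white marks, 36 degrees apart, ring each dial. All else on top is flat.
- dial_left_grip (a point): RED dial: centre of its upright grip bar, 38 long (x) x 10 thick x 24 mm tall, on a round foot 42 mm across; on the turning axis, 112 mm above the bench (bar from 100 to 124), at (45, 50) mm in the test set's frame. Turns with the dial: its x points to the pointer end (white line). Frees the shutter two marks (72 degrees) clockwise of its stop, within about 10 degrees.
- dial_right_grip (a point): BLUE dial: same, at (45, -50) mm; code four marks (144 degrees). Each dial starts 10 to 86 degrees clockwise of its anticlockwise stop; where that stop lies is different each time and cannot be seen, only felt: there the dial goes no further and the torque rises sharply. Turning takes about 0.06 N m; it stays where left. A second stop lies 286 degrees clockwise of the first.
- shutter_grip (a point): Centre of the black grip bar on the shutter: the bar is 12 mm thick (x of the test set) x 50 mm long (y) x 30 mm tall, its top 127 mm and its foot 97 mm above the bench. It stands on the middle of the aluminium shutter plate, 34 x 116 x 4 mm. Axes as the test set's. Shut, it lies at (-30, 0) mm in the test set's frame.
- shutter (a joint): Travel of the shutter: 0 shut, 0.036 m fully open; it opens along the test set's own -x (towards its front), takes about 2 to 4 N and stays where it is left. While either dial is off its code it is stopped within about 4 mm.
- screwdriver: Bystander: loose screwdriver 170 mm long lying along its x on the bench, to the right (-y) of the test set.
- tape_roll: Bystander: loose black tape roll, 70 mm across, 19 mm high, lying flat on the bench to the left (+y) of the test set. Origin at the centre of its underside.
- terminal_block: Bystander: loose black terminal block 30 x 75 x 22 mm on the bench to the left (+y) of the test set. Origin at the centre of its underside.

How it is judged:
At the end, for the whole second after the job is handed in: The shutter is open to within 5 mm of its full 36 mm travel and at rest (value of joint shutter above 0.031 m and velocity of joint shutter between -0.005 and 0.005 m/s); the robot touches nothing.
It fails at once if a bystander (screwdriver, tape roll or terminal block) is shifted by more than 20 mm (distance of any of screwdriver, tape_roll, terminal_block from where it was at the start of the episode above 0.02 m).
It also fails if it takes over 72 s, if anything falls off the work surface, if the arm or the gripper's body presses on something with over 40 N, if the wrist force passes 120 N, or if a joint passes its speed limit or range.

### The arm

A 6-joint arm with a two-finger parallel gripper is mounted at the origin on the work surface. World frame = base frame: x ahead of the robot, y to its left, z up, the work surface at z = 0. Lengths are in m, angles in rad, forces in N, time in s.
With the tool pointing down it reaches from about 0.375 to 0.975 m from the base axis. Payload 3.8 kg.
Tool frame: the origin (TCP) lies midway between the tips of the shut fingers; the grasp point (between the pads) lies 19 mm behind it (ctrl.grip_point_offset is the distance from the TCP to the grasp point, in m); z points along the fingers, y is the line along which they close (so a half turn about z gives the same grasp; the last joint's range is limited). The gripper opens to 85 mm and grips with 20 to 120 N. Pads are 22 mm wide; open, the fingers measure 114 mm over their backs; the gripper's body (76 mm by 85 mm) begins 54 mm behind the grasp point. The pads swing forward as they close: fully open they stand 13 mm farther back than shut.
Start: joints at [-1.279, 0.264, 1.604, -0, 1.274, -0.037], TCP at [0.218, -0.639, 0.231] pointing down, gripper open.
Joint ranges: [-2.63, 2.63], [-0.94, 2.18], [0.31, 2.57], [-1.31, 4.45], [0, 2.66], [-2.55, 2.55]. Speed limits (rad/s): [2.57, 2.57, 3.14, 3.14, 3.14, 3.14].

### API

Orientations are given as a 3x3 rotation matrix whose columns are the frame's x, y, z axes.
In Python, from bench import ctrl, imaging, nets gives the robot as it stands.
- The arm moves only by the shell command python3 -m crank 'ROWS' [OPENING] [FORCE]. ROWS is JSON, a list that holds one entry, the list of rows, each a list of 6 numbers: the shift along the world's x, y, z in mm, then the turn, a rotation vector about the world's x, y, z in degrees. In form: [[[tx, ty, tz, wx, wy, wz], ...]]. A call has exactly 5 rows; each row is the pose to reach, as a shift and turn from the pose commanded when the call began; what a row does not reach only later rows make up. A row lasts 1/10 s, in which the tool goes at most 50 mm and 8.59 degrees, less where a joint would pass 70% of its speed; a pose out of reach is approached as far as the arm can. A call with a gripper value outside its range is refused whole. OPENING is the gripper command: -1 is fully open, 1 is shut, values between are in proportion, set as the call begins (- or left out, the last holds). The fingers move at their own pace and stop on an object; FORCE is the grip in N (left out, the last holds). Time passes only in rows, so rows that repeat a pose let the fingers close, or fill a call up. It gives the time, the measured TCP pose, the force, the opening and the grip force at its end, in the units of the state.
- ctrl.get_obs(): the state, without advancing time (a new reading comes with each control period).
- imaging.get_image(name): name is "scene" or "side" or "wrist"; returns the picture (420x560x3 uint8, blue, green, red); there is no depth.
- imaging.camera_info(name): a dict with "camera_matrix" (3x3 intrinsics, pixels), "xyz" and "orientation" of the camera in the world. Camera axes: x right, y up, looking along -z (the intrinsics and any distortion apply to the point x, -y, -z); pixel columns grow to the right and rows downward; lengths in m; the calibration is good to about 2 mm. A picture is of the moment at which its call begins: read the wrist's pose just before it. camera_info takes no time and is no camera call; for the wrist camera it gives the pose at the moment of the call.
- ctrl.finish_job(): hands the job in; it is judged then, once.
Trained networks look in the newest picture that a camera, given by its name, has taken for a name from the list of things; names that differ only in an ending like _2 or _b are one class to them, and where a whole thing is asked for, a point or a joint stands for the part that bears it (a point fixed in the world has none). Each returns a list of dicts, best first, with "conf" (0 to 1); they miss things now and then, are a little off and sometimes report something else, mostly with a low value. They report only what shows in the picture. A call takes as long as a camera call.
- nets.search_frame(camera, name): "extent" ([centre column, centre row, width, height] in pixels, round what is visible of it).
- nets.masks_of(camera, name): "region" (420x560 bool, what is visible of it) and "extent" ([centre column, centre row, width, height] in pixels, round what is visible of it).
- nets.spot_point(camera, name): "location" ([row, column] in pixels: a listed point, or the origin of a listed thing).
The state is a dict: "t": time; "joint_positions": joint angles; "joint_vel": joint speeds; "joint_torque": joint torques, N m; "eef_pos": TCP position; "tcp_rot": TCP orientation; "wrist_force": force on the tool from outside, world axes, zero at the start; "ft_torque": the same for the moment, N m; "opening": opening from 0.0 (shut) to 1.0 (fully open); "finger_force": force on a finger pad.
Only numpy, scipy, OpenCV 4.12 (cv2) and the standard library are available. Lean on these libraries where they do the work, as an engineer would, in place of code of your own. Each camera call takes 0.05 s, during which the arm holds its last target. There are 200 camera calls.

## Working session

There is one attempt and no reset: what is moved stays moved. The work goes in short steps, Python scripts to look and compute and a shell command to move; the robot and the scene stay as the last step left them, time stands still between calls to the robot, and variables do not carry over. Pictures are saved under pics/ and viewed, at most 10 in all, crops included, and the job is handed in when it is done.

```bash
mkdir -p pics; ls
cat > h.py <<'E'
import numpy as np, cv2
from bench import ctrl, imaging, nets
def ray(cam,row,col,info=None):
    i=info or imaging.camera_info(cam); K=np.array(i["camera_matrix"])
    R=np.array(i["orientation"]); d=np.linalg.inv(K)@[col,row,1]
    return np.array(i["xyz"]), R@(d*[1,-1,-1])
def atz(cam,row,col,z,info=None):
    o,d=ray(cam,row,col,info); return o+d*(z-o[2])/d[2]
E
python3 - <<'E'
from h import *
np.set_printoptions(precision=3,suppress=True)
print(imaging.camera_info("scene"))
for c in ["scene","side"]:
    im=imaging.get_image(c); cv2.imwrite(f"pics/{c}0.png",im)
    for n,z in [("dial_left_grip",.112),("dial_right_grip",.112),("shutter_grip",.112),("test_set",0),("screwdriver",0.01),("tape_roll",0),("terminal_block",0)]:
        for r in nets.spot_point(c,n)[:2]:
            print(c,n,round(r["conf"],2),r["location"],atz(c,*r["location"],z))
o=ctrl.get_obs();print(o["t"],o["tcp_rot"],o["wrist_force"])
E
```

```text
pics
{'camera_matrix': array([[502.253,   0.   , 272.125],
       [  0.   , 502.253, 205.247],
       [  0.   ,   0.   ,   1.   ]]), 'xyz': array([ 0.984, -0.691,  0.841]), 'orientation': array([[ 0.865, -0.32 ,  0.386],
       [ 0.501,  0.571, -0.651],
       [-0.012,  0.757,  0.654]])}
scene dial_left_grip 0.2 [230.4, 323.9] [0.689 0.017 0.112]
scene dial_right_grip 0.63 [275.3, 226.5] [ 0.58  -0.186  0.112]
scene shutter_grip 0.56 [242.3, 214.3] [ 0.509 -0.125  0.112]
scene test_set 0.98 [286.2, 228.2] [ 0.539 -0.133 -0.   ]
scene screwdriver 0.84 [358.7, 145.1] [ 0.506 -0.362  0.01 ]
scene tape_roll 0.62 [232.7, 325.0] [0.649 0.12  0.   ]
scene terminal_block 0.66 [216.8, 265.8] [0.496 0.099 0.   ]
side dial_left_grip 0.77 [166.6, 305.9] [ 0.59  -0.092  0.112]
side dial_right_grip 0.58 [150.3, 331.7] [ 0.583 -0.184  0.112]
side shutter_grip 0.74 [175.9, 338.9] [ 0.513 -0.121  0.112]
side test_set 0.61 [197.1, 329.0] [ 0.544 -0.143 -0.   ]
side tape_roll 0.8 [231.1, 226.0] [0.654 0.122 0.   ]
side terminal_block 0.84 [259.4, 274.0] [0.512 0.1   0.   ]
0.8 [[ 0.946  0.323  0.   ]
 [ 0.323 -0.946 -0.   ]
 [-0.     0.    -1.   ]] [ 0.971 -0.454 -0.058]
```

Run:
```python
import cv2
a=cv2.imread("pics/scene0.png")[150:400,90:400]
cv2.imwrite("pics/s1.png",cv2.resize(a,None,fx=2.4,fy=2.4,interpolation=cv2.INTER_CUBIC)[:600,:800])
```

```text
(no output)
```

View pics/s1.png

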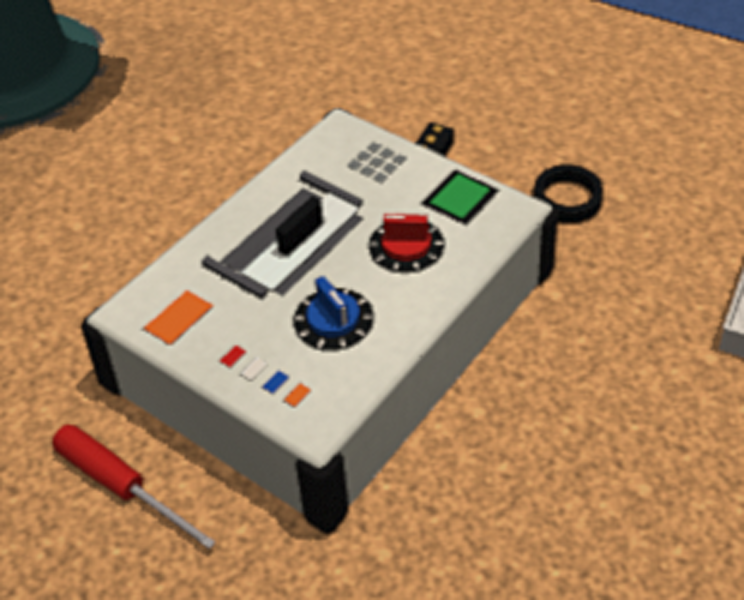

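The view shows the shutter grip at about (215,242) full-frame, the blue dial at (229,280) and the red dial at (259,249). The screwdriver is right of the box; the terminal block and tape are left of it. Next I'll get the box pose from its top corners.

Run:
```python
from h import *
np.set_printoptions(precision=4,suppress=True)
f=lambda x,y:(150+y/2.4,90+x/2.4)
P={k:atz("scene",*f(*v),.09)[:2] for k,v in dict(FL=(335,110),RL=(552,208),FR=(88,322),RR=(318,467)).items()}
print(P)
c=sum(P.values())/4; ax=(P["RL"]-P["FL"]+P["RR"]-P["FR"])/2; ay=(P["FL"]-P["FR"]+P["RL"]-P["RR"])/2
print(c,np.linalg.norm(ax),np.linalg.norm(ay),np.degrees(np.arctan2(ax[1],ax[0])),np.degrees(np.arctan2(-ay[0],ay[1])))
for n,v in dict(red_top=(406,216),redfootctr=(406,245),blue_a=(320,284),blue_b=(345,305)).items(): print(n,atz("scene",*f(*v),.124 if n!="redfootctr" else .1))
for n in ["dial_left_grip","dial_right_grip","shutter_grip"]:
    r1=[r for r in nets.spot_point("scene",n) ][:3]; print(n,[(round(r['conf'],2),r['location'],atz("scene",*r['location'],.112)[:2]) for r in r1])
```

```text
{'FL': array([0.437 , 0.0362]), 'RL': array([0.6809, 0.017 ]), 'FR': array([ 0.4117, -0.2855]), 'RR': array([ 0.6508, -0.3059])}
[ 0.5451 -0.1345] 0.24234785605643755 0.3234587209475276 -4.68530535509485 -4.9155542214263255
red_top [ 0.5918 -0.0839  0.124 ]
redfootctr [ 0.5968 -0.0934  0.1   ]
blue_a [ 0.5719 -0.183   0.124 ]
blue_b [ 0.6013 -0.1916  0.124 ]
dial_left_grip [(0.2, [230.4, 323.9], array([0.6887, 0.0171]))]
dial_right_grip [(0.63, [275.3, 226.5], array([ 0.5803, -0.1863]))]
shutter_grip [(0.56, [242.3, 214.3], array([ 0.5086, -0.1246]))]
```

```bash
python3 -m crank '[[[28,39,6,0,0,1],[56,78,12,0,0,2],[84,117,18,0,0,3],[112,156,24,0,0,4],[140,195,30,0,0,5]]]' -1 40
python3 -m crank '[[[28,39,4,0,0,1],[56,78,8,0,0,2],[84,117,12,0,0,3],[112,156,16,0,0,4],[140,195,20,0,0,5]]]'
python3 -m crank '[[[28,39,4,0,0,0],[56,78,8,0,0,0],[82,109,10,0,0,0],[82,109,10,0,0,0],[82,109,10,0,0,0]]]'
python3 - <<'E'
from h import *
np.set_printoptions(precision=4,suppress=True)
i=imaging.camera_info("wrist"); im=imaging.get_image("wrist"); cv2.imwrite("pics/w1.png",im)
print(i["xyz"],i["orientation"])
for n in ["dial_left_grip","dial_right_grip","shutter_grip","test_set"]:
    for r in nets.spot_point("wrist",n)[:2]: print(n,round(r['conf'],2),r['location'],atz("wrist",*r['location'],0 if n=="test_set" else .112,i)[:2])
E
```

```text
t: 1.45
eef_pos: [0.3587, -0.4423, 0.2617]
tcp_rot: [[0.915, 0.404, 0.0], [0.404, -0.915, -0.0], [0.0, 0.001, -1.0]]
wrist_force: [0.9, -0.7, -0.4]
opening: 1.0
finger_force: 0.0
t: 1.95
eef_pos: [0.4988, -0.2471, 0.2818]
tcp_rot: [[0.876, 0.483, 0.001], [0.483, -0.876, -0.001], [0.0, 0.001, -1.0]]
wrist_force: [1.6, -1.3, -0.4]
opening: 1.002
finger_force: 0.0
t: 2.45
eef_pos: [0.5802, -0.1391, 0.2911]
tcp_rot: [[0.875, 0.484, -0.001], [0.484, -0.875, -0.0], [-0.001, 0.0, -1.0]]
wrist_force: [-0.5, -0.2, -0.3]
opening: 1.002
finger_force: 0.0
[ 0.6474 -0.1016  0.4334] [[ 0.4851  0.8337  0.2637]
 [-0.8744  0.4623  0.1471]
 [ 0.0008 -0.302   0.9533]]
dial_left_grip 0.83 [140.1, 231.6] [ 0.5909 -0.0827]
dial_right_grip 0.84 [201.6, 321.8] [ 0.5806 -0.1847]
shutter_grip 0.61 [230.3, 236.7] [ 0.5145 -0.1266]
test_set 0.55 [183.6, 261.3] [ 0.5405 -0.1339]
```

View pics/w1.png

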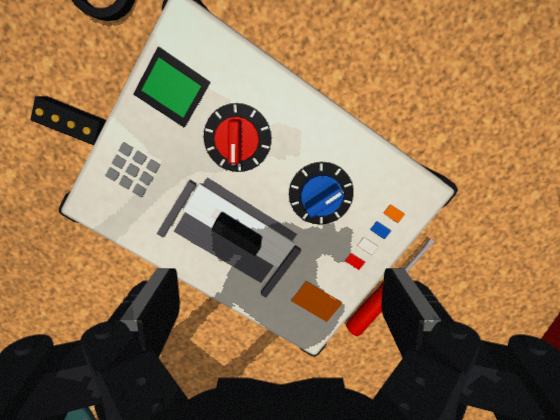

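Red dial is centred near (237,138) with its bar pointing almost straight down the picture. Blue is near (321,193) with its bar running lower-left to upper-right, and the shutter grip is at (237,234). I'll zoom in on the dials with a bench-frame rectification at bar-top height.

Run:
```python
from h import *
np.set_printoptions(precision=4,suppress=True)
i=imaging.camera_info("wrist"); K=np.array(i["camera_matrix"]);R=np.array(i["orientation"]);o=np.array(i["xyz"])
im=cv2.imread("pics/w1.png")
def H(x0,y0,z,s=5000): # out px col = (y0+.04-y)*s ; row=(x0+.04-x)*s ; maps out->img
    A=np.diag([1,-1,-1])@R.T
    # world = (x0+.04-row/s, y0+.04-col/s, z)
    M=np.array([[0,-1/s,x0+.04],[-1/s,0,y0+.04],[0,0,z]])
    return K@A@(M-np.outer(o,[0,0,1]))
out=[]
for (x,y) in [(.593,-.0865),(.584,-.187)]:
    p=cv2.warpPerspective(im,H(x,y,.124),(400,400),flags=cv2.INTER_CUBIC|cv2.WARP_INVERSE_MAP)
    q=cv2.warpPerspective(im,H(x,y,.09),(400,400),flags=cv2.INTER_CUBIC|cv2.WARP_INVERSE_MAP)
    for a in (p,q):
        cv2.drawMarker(a,(200,200),(0,255,0),0,12,1)
    out.append(cv2.resize(np.hstack([p,q]),(600,300)))
cv2.imwrite("pics/rect.png",np.vstack(out))
```

```text
(no output)
```

View pics/rect.png

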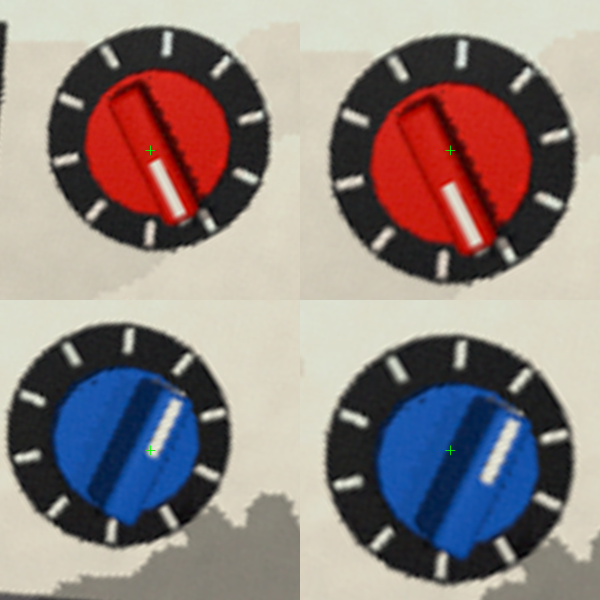

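Ring and bar-top fits agree: red axis (0.591,-0.087) with the bar at about 23.5°, blue axis (0.5815,-0.187) with the bar at about -27°. They are 100 mm apart and the box yaw is -5.2°, as expected. I'll grasp the red dial.

```bash
python3 -m crank '[[[8,38,-20,0,0,-3],[11,52,-55,0,0,-5],[11,52,-100,0,0,-5],[11,52,-140,0,0,-5],[11,52,-160,0,0,-5]]]'
python3 -m crank '[[[0,0,-15,0,0,0],[0,0,-26,0,0,0],[0,0,-26,0,0,0],[0,0,-26,0,0,0],[0,0,-26,0,0,0]]]' 1 40
python3 -m crank '[[[0,0,0,0,0,0],[0,0,0,0,0,0],[0,0,0,0,0,0],[0,0,0,0,0,0],[0,0,0,0,0,0]]]'
python3 -c "
from h import *
o=ctrl.get_obs();print(o['joint_positions'],o['ft_torque'],o['joint_torque'])"
```

```text
t: 3.2
eef_pos: [0.5877, -0.0882, 0.1269]
tcp_rot: [[0.915, 0.403, -0.006], [0.403, -0.915, 0.001], [-0.005, -0.003, -1.0]]
wrist_force: [-0.4, -0.5, -1.4]
opening: 1.004
finger_force: 0.0
t: 3.7
eef_pos: [0.5918, -0.0873, 0.1071]
tcp_rot: [[0.915, 0.403, 0.002], [0.403, -0.915, 0.002], [0.002, -0.001, -1.0]]
wrist_force: [-7.4, 18.2, 7.8]
opening: 0.146
finger_force: 10.4
t: 4.2
eef_pos: [0.5912, -0.0857, 0.1072]
tcp_rot: [[0.915, 0.404, 0.001], [0.404, -0.915, 0.003], [0.002, -0.003, -1.0]]
wrist_force: [-3.1, 6.7, 4.9]
opening: 0.105
finger_force: 42.0
[-0.18756031  0.22480186  1.89369685  0.00383306  1.02298334  0.96543934] [1.15711187 0.52392984 0.01385826] [-3.91308680e+00 -4.34220493e+01 -3.34335423e+01 -1.82476424e+00
 -1.43910281e+00  4.60057781e-03]
```

Gripped, with the opening at 9 mm. Now I'll wind anticlockwise in typed 8° steps, with a feel check between them.

```bash
cat > feel.py <<'E'
import sys
from h import *
o=ctrl.get_obs(); R=np.array(o["tcp_rot"]); tz=o["ft_torque"][2]
print("t %.2f yaw %.1f tz %.3f j6 %.1f"%(o["t"],np.degrees(np.arctan2(R[1,0],R[0,0])),tz,np.degrees(o["joint_positions"][5])),"F",np.round(o["wrist_force"],0),"op %.3f"%o["opening"])
sys.exit(abs(tz)>float(sys.argv[1]))
E
A='t: '
(python3 -m crank '[[[0,0,0,0,0,2],[0,0,0,0,0,4],[0,0,0,0,0,6],[0,0,0,0,0,8],[0,0,0,0,0,8]]]' >/dev/null; python3 feel.py 0.25) &&
(python3 -m crank '[[[0,0,0,0,0,2],[0,0,0,0,0,4],[0,0,0,0,0,6],[0,0,0,0,0,8],[0,0,0,0,0,8]]]' >/dev/null; python3 feel.py 0.25) &&
(python3 -m crank '[[[0,0,0,0,0,2],[0,0,0,0,0,4],[0,0,0,0,0,6],[0,0,0,0,0,8],[0,0,0,0,0,8]]]' >/dev/null; python3 feel.py 0.25) &&
(python3 -m crank '[[[0,0,0,0,0,2],[0,0,0,0,0,4],[0,0,0,0,0,6],[0,0,0,0,0,8],[0,0,0,0,0,8]]]' >/dev/null; python3 feel.py 0.25)
```

```text
t 4.70 yaw 31.9 tz 0.093 j6 47.3 F [-3.  7.  4.] op 0.102False
```

```bash
sed -i 's/sys.exit(abs(tz)>float(sys.argv\[1\]))/sys.exit(int(abs(tz)>float(sys.argv[1])))/' feel.py
(python3 -m crank '[[[0,0,0,0,0,2],[0,0,0,0,0,4],[0,0,0,0,0,6],[0,0,0,0,0,8],[0,0,0,0,0,8]]]' >/dev/null; python3 feel.py 0.25) &&
(python3 -m crank '[[[0,0,0,0,0,2],[0,0,0,0,0,4],[0,0,0,0,0,6],[0,0,0,0,0,8],[0,0,0,0,0,8]]]' >/dev/null; python3 feel.py 0.25) &&
(python3 -m crank '[[[0,0,0,0,0,2],[0,0,0,0,0,4],[0,0,0,0,0,6],[0,0,0,0,0,8],[0,0,0,0,0,8]]]' >/dev/null; python3 feel.py 0.25) &&
(python3 -m crank '[[[0,0,0,0,0,2],[0,0,0,0,0,4],[0,0,0,0,0,6],[0,0,0,0,0,8],[0,0,0,0,0,8]]]' >/dev/null; python3 feel.py 0.25)&&
(python3 -m crank '[[[0,0,0,0,0,2],[0,0,0,0,0,4],[0,0,0,0,0,6],[0,0,0,0,0,8],[0,0,0,0,0,8]]]' >/dev/null; python3 feel.py 0.25)
```

```text
t 5.20 yaw 39.9 tz 0.051 j6 39.3 F [-2.  7.  4.] op 0.110
t 5.70 yaw 47.9 tz 0.020 j6 31.3 F [-2.  6.  4.] op 0.104
t 6.20 yaw 55.9 tz 0.048 j6 23.3 F [-3.  7.  4.] op 0.106
t 6.70 yaw 63.9 tz 0.018 j6 15.3 F [-2.  6.  3.] op 0.102
t 7.20 yaw 71.9 tz 0.074 j6 7.3 F [-2.  6.  3.] op 0.105
```

```bash
(python3 -m crank '[[[0,0,0,0,0,2],[0,0,0,0,0,4],[0,0,0,0,0,6],[0,0,0,0,0,8],[0,0,0,0,0,8]]]' >/dev/null; python3 feel.py 0.2) &&
(python3 -m crank '[[[0,0,0,0,0,2],[0,0,0,0,0,4],[0,0,0,0,0,6],[0,0,0,0,0,8],[0,0,0,0,0,8]]]' >/dev/null; python3 feel.py 0.2) &&
(python3 -m crank '[[[0,0,0,0,0,2],[0,0,0,0,0,4],[0,0,0,0,0,6],[0,0,0,0,0,8],[0,0,0,0,0,8]]]' >/dev/null; python3 feel.py 0.2) &&
(python3 -m crank '[[[0,0,0,0,0,2],[0,0,0,0,0,4],[0,0,0,0,0,6],[0,0,0,0,0,8],[0,0,0,0,0,8]]]' >/dev/null; python3 feel.py 0.2)
```

```text
t 7.70 yaw 79.9 tz 0.080 j6 -0.7 F [-2.  6.  2.] op 0.106
t 8.20 yaw 87.9 tz 0.021 j6 -8.7 F [-1.  6.  3.] op 0.101
t 8.70 yaw 95.9 tz 0.069 j6 -16.7 F [-1.  7.  3.] op 0.102
t 9.20 yaw 103.8 tz -0.208 j6 -24.7 F [-1.  6.  3.] op 0.107
```

```bash
python3 -m crank '[[[0,0,0,0,0,1],[0,0,0,0,0,2],[0,0,0,0,0,2],[0,0,0,0,0,2],[0,0,0,0,0,2]]]' >/dev/null; python3 feel.py 0.35&&
python3 -m crank '[[[0,0,0,0,0,1],[0,0,0,0,0,2],[0,0,0,0,0,2],[0,0,0,0,0,2],[0,0,0,0,0,2]]]' >/dev/null; python3 feel.py 0.35
```

```text
t 9.70 yaw 105.7 tz -0.942 j6 -26.6 F [-1.  6.  3.] op 0.104
t 9.70 yaw 105.7 tz -0.942 j6 -26.6 F [-1.  6.  3.] op 0.104
```

The stop is at tool yaw of about 103.5°, with torque jumping to 0.94 N m. Target is 31.5°, so I turn back 74° from the current command, then release and move to blue.

```bash
python3 -m crank '[[[0,0,0,0,0,-8],[0,0,0,0,0,-16],[0,0,0,0,0,-24],[0,0,0,0,0,-32],[0,0,0,0,0,-40]]]' >/dev/null; python3 feel.py 0.4 &&
python3 -m crank '[[[0,0,0,0,0,-8],[0,0,0,0,0,-16],[0,0,0,0,0,-24],[0,0,0,0,0,-34],[0,0,0,0,0,-34]]]' >/dev/null; python3 feel.py 0.4
python3 -m crank '[[[0,0,0,0,0,0],[0,0,0,0,0,0],[0,0,0,0,0,0],[0,0,0,0,0,0],[0,0,0,0,0,0]]]' >/dev/null; python3 feel.py 0.4
```

```text
t 10.20 yaw 65.5 tz 0.099 j6 13.6 F [-2.  5.  4.] op 0.104
t 10.70 yaw 31.6 tz 0.020 j6 47.5 F [-2.  7.  4.] op 0.108
t 11.20 yaw 31.8 tz -0.004 j6 47.3 F [-3.  7.  4.] op 0.108
```

```bash
python3 -m crank '[[[0,0,0,0,0,0],[0,0,0,0,0,0],[0,0,0,0,0,0],[0,0,15,0,0,0],[0,0,40,0,0,0]]]' -1 40
python3 -m crank '[[[0,-10,10,0,0,-8],[-3,-35,10,0,0,-16],[-6,-65,10,0,0,-24],[-9,-90,10,0,0,-32],[-10,-100,10,0,0,-40]]]'>/dev/null
python3 -m crank '[[[0,0,0,0,0,-8],[0,0,0,0,0,-16],[0,0,0,0,0,-19],[0,0,0,0,0,-19],[0,0,0,0,0,-19]]]'
python3 - <<'E'
from h import *
i=imaging.camera_info("wrist"); im=imaging.get_image("wrist"); cv2.imwrite("pics/w2.png",im)
E
```

```text
t: 11.7
eef_pos: [0.5894, -0.0878, 0.1444]
tcp_rot: [[0.85, 0.527, -0.004], [0.527, -0.85, 0.001], [-0.003, -0.003, -1.0]]
wrist_force: [0.1, 0.8, -0.1]
opening: 0.935
finger_force: 0.0
t: 12.7
eef_pos: [0.5813, -0.1881, 0.1562]
tcp_rot: [[0.89, -0.455, 0.001], [-0.455, -0.89, -0.0], [0.001, -0.0, -1.0]]
wrist_force: [-0.3, 0.8, -0.4]
opening: 1.003
finger_force: 0.0
```

View pics/w2.png

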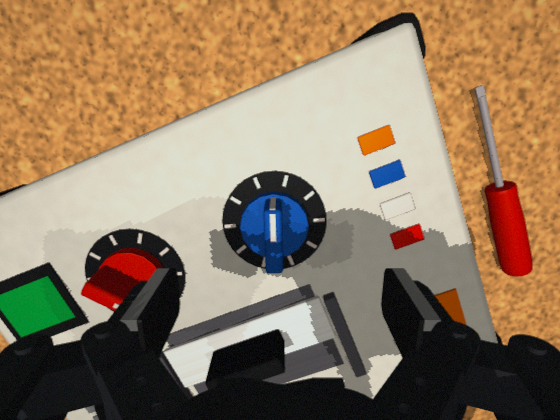

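The blue bar stands exactly vertical in the wrist view at (273,235), on the camera's centre column, so it lies between the fingers and is aligned. I descend, grip and wind.

```bash
python3 -m crank '[[[0,1,-25,0,0,0],[0,1,-49,0,0,0],[0,1,-49,0,0,0],[0,1,-49,0,0,0],[0,1,-49,0,0,0]]]' >/dev/null
python3 -m crank '[[[0,0,0,0,0,0],[0,0,0,0,0,0],[0,0,0,0,0,0],[0,0,0,0,0,0],[0,0,0,0,0,0]]]' 1 40
python3 -m crank '[[[0,0,0,0,0,0],[0,0,0,0,0,0],[0,0,0,0,0,0],[0,0,0,0,0,0],[0,0,0,0,0,0]]]' >/dev/null; python3 feel.py 0.3 &&
(python3 -m crank '[[[0,0,0,0,0,2],[0,0,0,0,0,4],[0,0,0,0,0,6],[0,0,0,0,0,6],[0,0,0,0,0,6]]]' >/dev/null; python3 feel.py 0.18) &&
(python3 -m crank '[[[0,0,0,0,0,2],[0,0,0,0,0,4],[0,0,0,0,0,6],[0,0,0,0,0,6],[0,0,0,0,0,6]]]' >/dev/null; python3 feel.py 0.18) &&
(python3 -m crank '[[[0,0,0,0,0,2],[0,0,0,0,0,4],[0,0,0,0,0,6],[0,0,0,0,0,6],[0,0,0,0,0,6]]]' >/dev/null; python3 feel.py 0.18) &&
(python3 -m crank '[[[0,0,0,0,0,2],[0,0,0,0,0,4],[0,0,0,0,0,6],[0,0,0,0,0,6],[0,0,0,0,0,6]]]' >/dev/null; python3 feel.py 0.18) &&
(python3 -m crank '[[[0,0,0,0,0,2],[0,0,0,0,0,4],[0,0,0,0,0,6],[0,0,0,0,0,6],[0,0,0,0,0,6]]]' >/dev/null; python3 feel.py 0.18) &&
(python3 -m crank '[[[0,0,0,0,0,2],[0,0,0,0,0,4],[0,0,0,0,0,6],[0,0,0,0,0,6],[0,0,0,0,0,6]]]' >/dev/null; python3 feel.py 0.18)
```

```text
t: 13.75
eef_pos: [0.5815, -0.1862, 0.1066]
tcp_rot: [[0.889, -0.457, 0.001], [-0.457, -0.889, 0.001], [0.0, -0.002, -1.0]]
wrist_force: [8.0, 17.4, 4.1]
opening: 0.148
finger_force: 10.3
t 14.25 yaw -27.2 tz -0.065 j6 97.0 F [3. 6. 3.] op 0.101
t 14.75 yaw -21.2 tz 0.110 j6 91.0 F [3. 8. 1.] op 0.104
t 15.25 yaw -15.2 tz 0.086 j6 85.0 F [3. 7. 1.] op 0.104
t 15.75 yaw -9.2 tz 0.061 j6 79.0 F [3. 6. 1.] op 0.104
t 16.25 yaw -3.2 tz 0.046 j6 73.0 F [3. 6. 2.] op 0.107
t 16.75 yaw 2.8 tz 0.075 j6 67.0 F [3. 6. 1.] op 0.103
t 17.25 yaw 8.6 tz -1.012 j6 61.1 F [3. 6. 1.] op 0.104
```

Blue stop is at yaw of about 5.9°, with a sharp rise to 1.0 N m. Target is -138°. The wrist range ends near -76°, so I turn 74° to -65°, regrip half a turn round, then finish.

```bash
python3 -m crank '[[[0,0,0,0,0,-8],[0,0,0,0,0,-16],[0,0,0,0,0,-24],[0,0,0,0,0,-32],[0,0,0,0,0,-40]]]' >/dev/null; python3 feel.py 0.4
python3 -m crank '[[[0,0,0,0,0,-8],[0,0,0,0,0,-16],[0,0,0,0,0,-24],[0,0,0,0,0,-34],[0,0,0,0,0,-34]]]' >/dev/null; python3 feel.py 0.4
python3 -m crank '[[[0,0,0,0,0,0],[0,0,0,0,0,0],[0,0,0,0,0,0],[0,0,0,0,0,0],[0,0,0,0,0,0]]]' >/dev/null; python3 feel.py 0.4
python3 -m crank '[[[0,0,0,0,0,0],[0,0,0,0,0,0],[0,0,0,0,0,0],[0,0,0,0,0,0],[0,0,30,0,0,0]]]' -1 >/dev/null; python3 feel.py 0.4
python3 -m crank '[[[0,0,0,0,0,8],[0,0,0,0,0,16],[0,0,0,0,0,24],[0,0,0,0,0,32],[0,0,0,0,0,40]]]' >/dev/null
python3 -m crank '[[[0,0,0,0,0,8],[0,0,0,0,0,16],[0,0,0,0,0,24],[0,0,0,0,0,32],[0,0,0,0,0,40]]]' >/dev/null
python3 -m crank '[[[0,0,0,0,0,8],[0,0,0,0,0,16],[0,0,0,0,0,24],[0,0,0,0,0,32],[0,0,0,0,0,40]]]' >/dev/null
python3 -m crank '[[[0,0,0,0,0,8],[0,0,0,0,0,16],[0,0,0,0,0,24],[0,0,0,0,0,32],[0,0,0,0,0,40]]]' >/dev/null
python3 -m crank '[[[0,0,0,0,0,8],[0,0,0,0,0,16],[0,0,0,0,0,20],[0,0,0,0,0,20],[0,0,0,0,0,20]]]'; python3 feel.py 0.4
python3 -c "
from h import *
im=imaging.get_image('wrist'); cv2.imwrite('pics/w3.png',im)"
```

```text
t 17.75 yaw -31.5 tz 0.113 j6 101.3 F [2. 7. 1.] op 0.106
t 18.25 yaw -65.4 tz 0.032 j6 135.2 F [4. 8. 2.] op 0.107
t 18.75 yaw -65.2 tz 0.001 j6 135.0 F [4. 8. 2.] op 0.101
t 19.25 yaw -65.2 tz 0.054 j6 135.0 F [ 1. -0. -0.] op 0.942
t: 21.75
eef_pos: [0.5808, -0.187, 0.1362]
tcp_rot: [[-0.418, 0.908, -0.0], [0.908, 0.418, -0.0], [0.0, -0.0, -1.0]]
wrist_force: [0.1, -0.0, -0.1]
opening: 0.995
finger_force: 0.0
t 21.75 yaw 114.7 tz -0.024 j6 -44.9 F [ 0. -0. -0.] op 0.995
```

View pics/w3.png

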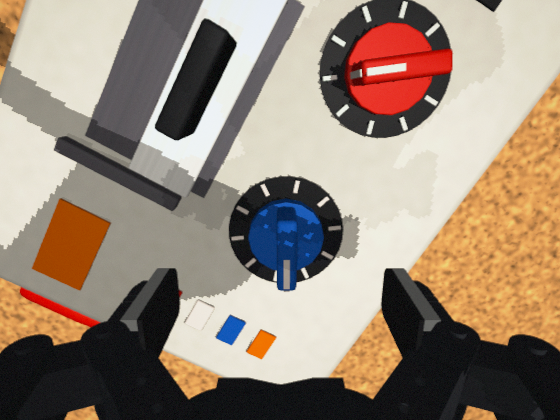

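The bar is vertical again at (287,245), nearly midway between the pads at columns 178 and 385. I shift about 1 mm, descend, grip and turn the remaining 73° clockwise.

```bash
python3 -m crank '[[[1,1,-15,0,0,0],[1,1,-29,0,0,0],[1,1,-29,0,0,0],[1,1,-29,0,0,0],[1,1,-29,0,0,0]]]' >/dev/null
python3 -m crank '[[[0,0,0,0,0,0],[0,0,0,0,0,0],[0,0,0,0,0,0],[0,0,0,0,0,0],[0,0,0,0,0,0]]]' 1 40
python3 -m crank '[[[0,0,0,0,0,0],[0,0,0,0,0,0],[0,0,0,0,0,0],[0,0,0,0,0,0],[0,0,0,0,0,0]]]' >/dev/null; python3 feel.py 0.3
python3 -m crank '[[[0,0,0,0,0,-8],[0,0,0,0,0,-16],[0,0,0,0,0,-24],[0,0,0,0,0,-32],[0,0,0,0,0,-40]]]' >/dev/null; python3 feel.py 0.4
python3 -m crank '[[[0,0,0,0,0,-8],[0,0,0,0,0,-16],[0,0,0,0,0,-24],[0,0,0,0,0,-33],[0,0,0,0,0,-33]]]' >/dev/null; python3 feel.py 0.4
python3 -m crank '[[[0,0,0,0,0,0],[0,0,0,0,0,0],[0,0,0,0,0,0],[0,0,0,0,0,0],[0,0,0,0,0,0]]]' >/dev/null; python3 feel.py 0.4
python3 -m crank '[[[0,0,0,0,0,0],[0,0,0,0,0,0],[0,0,0,0,0,0],[0,0,0,0,0,0],[0,0,40,0,0,0]]]' -1; python3 feel.py 0.4
```

```text
t: 22.8
eef_pos: [0.5821, -0.1858, 0.1075]
tcp_rot: [[-0.42, 0.908, 0.0], [0.908, 0.42, -0.0], [-0.0, 0.0, -1.0]]
wrist_force: [1.3, 1.2, 2.1]
opening: 0.141
finger_force: 2.9
t 23.30 yaw 114.8 tz 0.057 j6 -44.9 F [4. 3. 1.] op 0.105
t 23.80 yaw 74.5 tz 0.064 j6 -4.6 F [3. 4. 1.] op 0.104
t 24.30 yaw 41.8 tz 0.001 j6 28.2 F [2. 5. 2.] op 0.103
t 24.80 yaw 42.0 tz -0.105 j6 27.9 F [3. 5. 2.] op 0.104
t: 25.3
eef_pos: [0.5768, -0.1844, 0.1409]
tcp_rot: [[0.745, 0.667, -0.013], [0.667, -0.745, 0.004], [-0.007, -0.012, -1.0]]
wrist_force: [-0.1, -0.4, -0.6]
opening: 0.94
finger_force: 0.0
t 25.30 yaw 41.9 tz -0.011 j6 28.1 F [-0. -0. -1.] op 0.940
```

Blue is at its code (42.0° against 41.9°). On to the shutter.

```bash
python3 -m crank '[[[-15,10,10,0,0,8],[-30,22,15,0,0,16],[-45,34,15,0,0,24],[-60,46,15,0,0,32],[-70,57,15,0,0,40]]]' 0 >/dev/null
python3 -m crank '[[[0,0,0,0,0,3],[0,0,0,0,0,3],[0,0,0,0,0,3],[0,0,0,0,0,3],[0,0,0,0,0,3]]]'
python3 -c "
from h import *
i=imaging.camera_info('wrist');im=imaging.get_image('wrist'); cv2.imwrite('pics/w4.png',im)
for n in ['shutter_grip','dial_left_grip','dial_right_grip']:
  for r in nets.spot_point('wrist',n)[:1]: print(n,r['conf'],r['location'],atz('wrist',*r['location'],.112,i))"
```

```text
t: 26.3
eef_pos: [0.5121, -0.1291, 0.1622]
tcp_rot: [[0.091, 0.996, -0.0], [0.996, -0.091, -0.0], [-0.0, -0.0, -1.0]]
wrist_force: [-0.1, -0.3, -0.2]
opening: 0.501
finger_force: 0.0
shutter_grip 0.68 [227.8, 277.4] [ 0.51052826 -0.12705984  0.112     ]
dial_left_grip 0.61 [143.0, 415.5] [ 0.59027112 -0.08441958  0.112     ]
dial_right_grip 0.67 [304.7, 399.3] [ 0.58271523 -0.18605786  0.112     ]
```

View pics/w4.png

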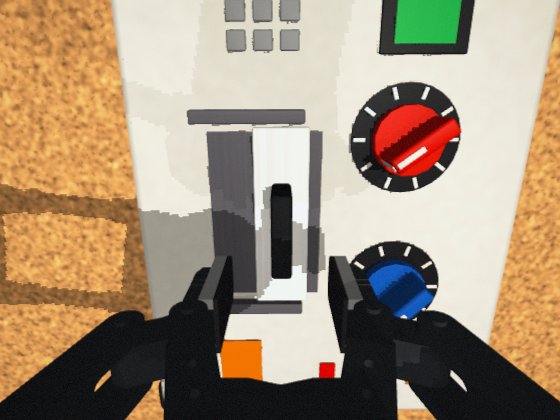

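The shutter bar is at (282,230), midway between the pads (columns 222 and 340) and parallel to them. I descend, grip and pull towards the front.

```bash
python3 -m crank '[[[0,-1,-25,0,0,0],[0,-1,-50,0,0,0],[0,-1,-54,0,0,0],[0,-1,-54,0,0,0],[0,-1,-54,0,0,0]]]' >/dev/null
python3 -m crank '[[[0,0,0,0,0,0],[0,0,0,0,0,0],[0,0,0,0,0,0],[0,0,0,0,0,0],[0,0,0,0,0,0]]]' 1 40
python3 -m crank '[[[-2,0,0,0,0,0],[-4,0.4,0,0,0,0],[-6,0.5,0,0,0,0],[-8,0.7,0,0,0,0],[-8,0.7,0,0,0,0]]]'
```

```text
t: 27.5
eef_pos: [0.5126, -0.1301, 0.1097]
tcp_rot: [[0.09, 0.996, 0.002], [0.996, -0.09, -0.001], [-0.0, 0.002, -1.0]]
wrist_force: [-1.7, 1.0, 6.4]
opening: 0.131
finger_force: 40.4
t: 28.0
eef_pos: [0.505, -0.1294, 0.1096]
tcp_rot: [[0.09, 0.996, 0.003], [0.996, -0.09, -0.001], [-0.001, 0.003, -1.0]]
wrist_force: [0.5, 0.2, 6.7]
opening: 0.129
finger_force: 40.7
```

Moved 7.6 mm at low force, so it is unlocked. I'll pull the rest.

```bash
python3 -m crank '[[[-5,0.4,0,0,0,0],[-10,0.9,0,0,0,0],[-15,1.3,0,0,0,0],[-20,1.8,0,0,0,0],[-22,2,0,0,0,0]]]'
python3 -m crank '[[[-2,0.2,0,0,0,0],[-4,0.4,0,0,0,0],[-5,0.5,0,0,0,0],[-6,0.5,0,0,0,0],[-6,0.5,0,0,0,0]]]'
```

```text
t: 28.5
eef_pos: [0.4827, -0.1275, 0.1096]
tcp_rot: [[0.09, 0.996, 0.003], [0.996, -0.09, -0.001], [-0.001, 0.003, -1.0]]
wrist_force: [1.7, 0.3, 7.5]
opening: 0.131
finger_force: 40.8
t: 29.0
eef_pos: [0.4769, -0.127, 0.1097]
tcp_rot: [[0.09, 0.996, 0.003], [0.996, -0.09, -0.001], [-0.001, 0.003, -1.0]]
wrist_force: [1.6, 1.2, 7.5]
opening: 0.13
finger_force: 41.0
```

```bash
python3 -m crank '[[[-1,0,0,0,0,0],[-1,0,0,0,0,0],[-1,0,0,0,0,0],[-1,0,0,0,0,0],[-1,0,0,0,0,0]]]'
python3 -m crank '[[[0,0,0,0,0,0],[0,0,0,0,0,0],[0,0,0,0,0,0],[0,0,0,0,0,0],[0,0,0,0,0,0]]]' 0
python3 -m crank '[[[0,0,30,0,0,0],[0,0,70,0,0,0],[0,0,100,0,0,0],[0,0,100,0,0,0],[0,0,100,0,0,0]]]'
python3 -c "
from h import *
im=imaging.get_image('wrist'); i=imaging.camera_info('wrist'); cv2.imwrite('pics/w5.png',im)
for r in nets.spot_point('wrist','shutter_grip')[:1]: print(r['conf'],r['location'],atz('wrist',*r['location'],.112,i))"
```

```text
t: 29.5
eef_pos: [0.4767, -0.127, 0.1097]
tcp_rot: [[0.09, 0.996, 0.004], [0.996, -0.09, -0.001], [-0.0, 0.004, -1.0]]
wrist_force: [3.0, 1.4, 5.4]
opening: 0.127
finger_force: 40.7
t: 30.0
eef_pos: [0.4744, -0.1265, 0.1078]
tcp_rot: [[0.09, 0.996, -0.001], [0.996, -0.09, 0.0], [0.0, -0.001, -1.0]]
wrist_force: [1.0, -0.3, -1.0]
opening: 0.5
finger_force: 0.0
t: 30.5
eef_pos: [0.4754, -0.1268, 0.209]
tcp_rot: [[0.09, 0.996, 0.002], [0.996, -0.09, -0.001], [-0.0, 0.002, -1.0]]
wrist_force: [0.0, 0.3, -1.2]
opening: 0.5
finger_force: 0.0
0.9 [203.5, 279.6] [ 0.47405711 -0.12373623  0.112     ]
```

View pics/w5.png

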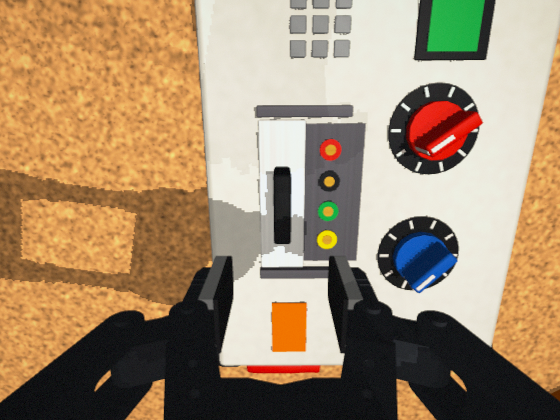

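The shutter, with its grip at (282,205), sits at the front end of its opening. All four sockets (columns 327–330) are exposed, and the measured travel is 36 mm. The gripper is clear above it, so I'm handing in.

```bash
python3 -c "
from bench import ctrl; print(ctrl.finish_job())"
```

```text
the job is handed in; nothing more can be done
None
```

The job is handed in: both dials were set to their codes, the shutter was pulled about 36 mm to fully open, and the bystanders were left alone; the arm was clear of everything at about 30 s of the 72 s allowed.

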